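Ready the dye syringe over the bowl

TASK

Stand the tall cup that blocks the syringe upright on the tray and let go of it. Then draw the syringe out of its slanted holder and hold it upright, nozzle down, over the middle of the bowl with the nozzle tip at least 20 mm above the rim; finish while still holding it there, still, touching nothing else. Leave the bowl and the other things on the table where they are.

Things in the scene. Friction and masses are not known exactly. Their poses are not given: they have to be found in the camera images.
- holder: Fixed wooden syringe holder: 48 x 48 mm inclined block on a foot 115 x 80 x 12 mm. Its square pocket, 28 mm wide, 55 mm deep, leans 45 degrees: its axis rises from its floor along (-0.707, 0, 0.707) of this frame. Origin: on the table, 35 mm below the pocket's floor centre; z up. Mouth centre at (-39, 0, 74) mm. Block's top edge 91 mm above the table, sides at y = +-24 mm
- barrel (a point): White dosing syringe, 80 g: point on its axis in the middle of the bare barrel outside the holder, where to grip. z runs along the syringe to the thumb disc, at first leaning 45 degrees in the pocket; y is level, as the holder's y. Barrel 24 mm diameter, from 82 mm below this point (along z) to 23 mm above. Pocket mouth 27 mm below. Draw out along z by more than 71 mm to free it
- nozzle (a point): Tip of the syringe's nozzle, on its axis, 98 mm from barrel; same axes as barrel
- syringe: The same syringe, same axes; origin on its axis at the barrel's nozzle end (shoulder), 82 mm below barrel. Flange wings, 4 mm thick, start 105 mm above this origin: 44 mm along x, 22 mm along y. Beyond them the fixed plunger, with a thumb disc of 22 mm diameter ending 133 mm above this origin. Nozzle 6 mm diameter, 16 mm long
- cup_mid (a point): Tall white plastic cup, open on top, upright, 60 g, that stands close before the syringe's thumb disc on the robot's side of the holder: its centre, half-way up its 145 mm. Outer diameter 66 mm at the rim, narrower to the foot. z up. Only about 8 mm of air between it and the thumb disc: grip it from above, fingers to either side along the holder's y
- cup: The same cup; origin at the centre of its underside, 72.5 mm below cup_mid
- tray_in (a point): Fixed shallow square grey tray, 160 x 160 mm, rim 15 mm high, wall 4 mm: the centre of its inner floor, 4 to 5 mm above the table
- bowl_rim (a point): Loose white plastic bowl, outer diameter 180 mm, 70 mm high: the centre of its mouth, at rim height (70 mm above the table). Tray and bowl stand one to each side of the holder, either way round
- bowl: The same bowl; origin at the centre of its underside
- jar: Bystander: lidded glass jar, 64 mm diameter, 85 mm high, origin at the centre of its underside
- mug: Bystander: white mug, 76 mm diameter, 85 mm high, origin at the centre of its underside
- brush: Bystander: brush lying on the table beyond the holder, origin underneath it
Things that resemble listed ones, but are neither listed nor needed, are in the scene too. Leave any orange or red look-alike of the syringe alone.

How it is judged (in metres and radians):
On the way, in this order (a step that is already met when the one before it is completed fails the run):
1. the cup stands upright on the tray, let go, while the syringe is still in its holder (horizontal distance between cup_mid and tray_in below 0.05 m and angle between cup_mid's own z axis and vertical below 0.12 rad and height (world z) of cup_mid below 0.085 m and contact force between the fingers and cup below 0.1 N and linear speed of cup below 0.03 m/s and distance of barrel from where it was at the start of the episode below 0.02 m), for 0.2 s.
2. the syringe is drawn out of the holder in the fingers (distance of barrel from where it was at the start of the episode above 0.075 m and contact force between the fingers and syringe above 1 N and contact force between syringe and holder below 0.1 N), for 0.2 s.
At the end, for the whole second after the job is handed in: Fingers hold the syringe still and free of all else, nozzle down, within 0.2 rad of vertical, tip within 50 mm of the bowl's centre line and over 85 mm above the table (15 mm above the rim); the cup stands released on the tray, within 0.12 rad of upright and 50 mm of its centre (angle between barrel's own z axis and vertical below 0.2 rad and horizontal distance between nozzle and bowl_rim below 0.05 m and height (world z) of nozzle above 0.085 m and contact force between the fingers and syringe above 1 N and contact force between syringe and holder below 0.1 N and contact force between syringe and bowl below 0.1 N and contact force between each of syringe, the fingers and cup below 0.1 N and linear speed of each of syringe, cup below 0.03 m/s and horizontal distance between cup_mid and tray_in below 0.05 m and angle between cup_mid's own z axis and vertical below 0.12 rad and height (world z) of cup_mid below 0.085 m); the arm keeps its last pose, push and grip.
It fails at once if the bowl is moved by more than 30 mm (distance of bowl from where it was at the start of the episode above 0.03 m).
It fails at once if the jar is moved by more than 30 mm (distance of jar from where it was at the start of the episode above 0.03 m).
It fails at once if the mug is moved by more than 30 mm (distance of mug from where it was at the start of the episode above 0.03 m).
It fails at once if the brush is moved by more than 30 mm (distance of brush from where it was at the start of the episode above 0.03 m).
It also fails if it takes over 64 s, if anything falls off the work surface, if the arm or the gripper's body presses on something with over 40 N, if the wrist force passes 120 N, or if a joint passes its speed limit or range.

ROBOT

A 6-joint arm with a two-finger parallel gripper is mounted at the origin on the work surface. World frame = base frame: x ahead of the robot, y to its left, z up, the work surface at z = 0. Lengths are in mm, angles in rad, forces in N, time in s.
With the tool pointing down it reaches from about 350 to 975 mm from the base axis. Payload 7.1 kg.
Tool frame: the origin (TCP) lies midway between the tips of the shut fingers; the grasp point (between the pads) lies ctrl.tcp_to_grasp behind it (ctrl.tcp_to_grasp is the distance from the TCP to the grasp point, in mm); z points along the fingers, y is the direction in which the jaws open and shut (so a half turn about z gives the same grasp; the last joint's range is limited). The gripper opens to 88 mm and grips with 3 to 60 N. Pads are 20 mm wide; open, the fingers measure 115 mm over their backs; the gripper's body (75 mm by 178 mm) begins 61 mm behind the grasp point.
Start: joints at [-1.187, 0.423, 1.63, -0, 1.089, -0.019], TCP at [245.013, -574.955, 222.675] pointing down, gripper open.
Joint ranges: [-3, 3], [-0.9, 2.11], [0.09, 2.58], [-1.31, 4.45], [0.11, 2.69], [-2.54, 2.54]. Speed limits (rad/s): [2.39, 2.39, 3.01, 3.14, 3.14, 3.14].

INTERFACE

Orientations are given as a rotation vector (axis times angle).
In Python, from workcell import ctrl gives the robot as it stands.
- The arm moves only by the tool play_rows, never from a script. Its argument "increments" is text: rows parted by semicolons, each of 5 numbers parted by spaces: the opening, from 0 (shut) to 1 (fully open), then the shift along the world's x, y, z in m, then the turn about the world's z in degrees. A call has 1 to 20 rows; each row shifts and turns the commanded pose from where the row before left it; what a row does not reach is not made up. A row lasts 1/10 s, in which the tool goes at most 50 mm and 8.59 degrees, less where a joint would pass 70% of its speed; a pose out of reach is approached as far as the arm can. A call is refused whole if a number of a shift passes 0.05 or a number of a turn 8.59, either way. A call with a gripper value outside its range is refused whole. The fingers move at their own pace and stop on an object; the grip force is fixed at half the most. Time passes only in rows, so rows that do not move let the fingers close. It gives the time, the measured TCP pose, the force and the opening at its end, in the units of the state.
- ctrl.get_obs(): the state, without advancing time (a new reading comes with each control period).
- ctrl.get_image(name): name is "side" or "top" or "wrist"; returns a dict with "img" (384x512x3 uint8, red, green, blue), "range_z" (384x512 float32, mm along the optical axis (not along the pixel's ray), 0 where there is no reading), "vertical_fov" (degrees; the focal length in pixels is half the picture's height over the tangent of half this angle, whatever the lens; pixels are square), "cx", "cy" (the principal point, pixels), "origin" and "attitude" of the camera in the world. Camera axes: x right, y down, z forward; pixel columns grow to the right and rows downward; lengths in mm; the calibration is good to about 2 mm. A picture is of the moment at which its call begins.
- ctrl.close_job(): hands the job in, once; it reports no verdict.
The state is a dict: "t": time; "qpos": joint angles; "qvel": joint speeds; "joint_torque": joint torques, N m; "ee_pos": TCP position; "orientation": TCP orientation; "ft_force": force on the tool from outside, world axes, zero at the start; "moment": the same for the moment, N m; "width": finger opening in mm.
Only numpy, scipy, OpenCV 4.12 (cv2) and the standard library are available. Lean on these libraries where they do the work, as an engineer would, in place of code of your own. Each camera call takes 0.05 s, during which the arm holds its last target. There are 200 camera calls.

## Working session

There is one attempt and no reset: what is moved stays moved. The work goes in short steps, Python scripts to look and compute and a tool call to move; the robot and the scene stay as the last step left them, time stands still between calls to the robot, and variables do not carry over. Pictures are saved under pics/ and viewed, on a budget of 10 in all, crops included, one or two more only if the job needs it, and the job is handed in when it is done.

Besides the shell and the picture viewer there is one more tool, called as a command line: name --argument value ..., lists and objects as JSON in quotes. play_rows: Moves the arm, as the interface text tells. Its arguments: {"type":"object","properties":{"increments":{"type":"string"}},"required":["increments"]}

```bash
ls; mkdir -p pics; cat > h.py <<'E'
import numpy as np, cv2
from scipy.spatial.transform import Rotation as R
from workcell import ctrl
def grab(n):
    d=ctrl.get_image(n); np.savez(f'/tmp/{n}.npz',**{k:np.asarray(v) for k,v in d.items()}); return d
def load(n): return dict(np.load(f'/tmp/{n}.npz'))
def rot(a):
    a=np.asarray(a,float); return a if a.shape==(3,3) else R.from_rotvec(a).as_matrix()
def cloud(d):
    h,w=d['range_z'].shape; f=h/2/np.tan(np.radians(float(d['vertical_fov']))/2)
    v,u=np.mgrid[:h,:w]; z=d['range_z']
    p=np.stack([(u-d['cx'])/f*z,(v-d['cy'])/f*z,z],-1)
    P=p@rot(d['attitude']).T+d['origin']; P[z<=0]=np.nan; return P
E
python3 - <<'E'
from h import *
ims=[]
for n in('top','side'):
    d=grab(n); ims.append(d['img'][:,:,::-1]); print(n,d['vertical_fov'],d['cx'],d['cy'],d['origin'],d['attitude'])
    cv2.imwrite(f'pics/{n}0.png',cv2.resize(ims[-1],(800,600)))
print(ctrl.get_obs(),ctrl.tcp_to_grasp)
E
```

```text
pics
top 42.1382442031442 261.6101872921298 190.50768022403668 [ 142.17256532 -123.67996498 1780.01032857] [-2.06996556  2.12012733 -0.24669492]
side 47.755223060419546 256.74879804486466 187.72036408604708 [348.76100185 655.79059604 923.48094948] [-0.32497717  2.81570485 -1.13791194]
{'t': 0.1, 'qpos': array([-1.18698271e+00,  4.23729989e-01,  1.63061893e+00,  2.67038276e-05,
        1.08860071e+00, -1.89586131e-02]), 'qvel': array([-0.00070289, -0.00216174, -0.00299256,  0.00057844, -0.00109327,
       -0.00057316]), 'joint_torque': array([-4.49522804e-04, -5.45608377e+01, -2.74323660e+01,  6.44507795e-02,
        1.88191503e-02, -8.18074568e-06]), 'ee_pos': array([ 244.84579931, -574.49311861,  221.99882703]), 'orientation': array([-3.07679406e+00, -6.28118449e-01,  3.50012872e-04]), 'ft_force': array([ 0.24791432, -0.54161223,  0.30650641]), 'moment': array([-0.03098227, -0.010186  ,  0.00280951]), 'width': 87.47156967154007} 18.700000000000003
```

View pics/top0.png

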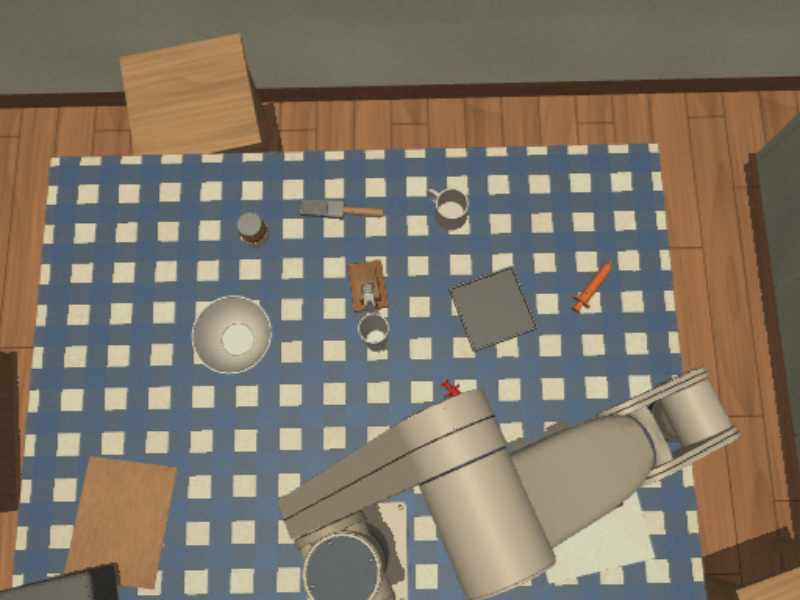

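View pics/side0.png

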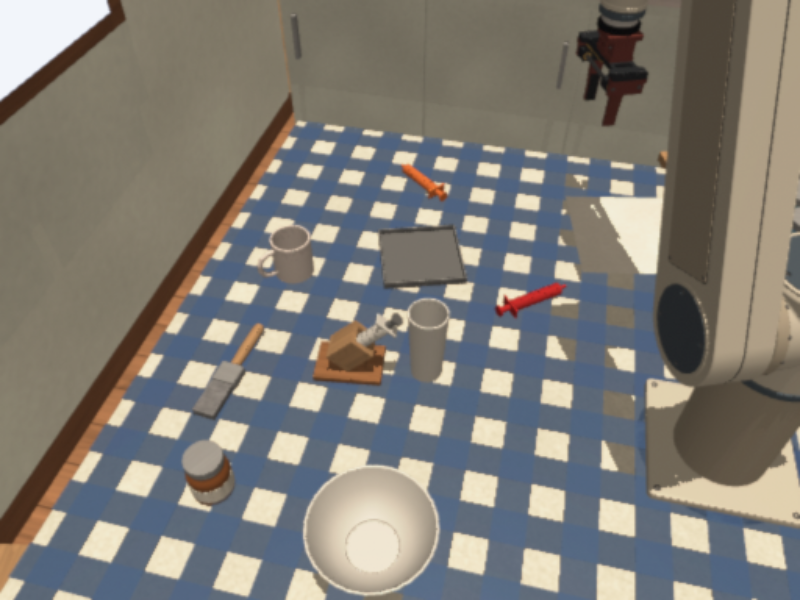

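Top view (800x600): cup at (374,330), holder with white syringe at (368,286), tray (493,308), bowl (232,335), jar (252,228), mug (452,207), brush (340,210). Candidates for the syringe are the white one in the holder at (368,290), the orange look-alike at (592,287) and the red one at (452,388). I choose the white one. The cup could be confused with the mug at (452,207) or the bowl, but the mug has a handle. I choose the tall one at (374,330).

```bash
cat > m.py <<'E'
from h import *
def circ(P,m):
    p=P[m]; (c,r)=cv2.minEnclosingCircle(p[:,:2].astype(np.float32)); return np.round(c,1),round(r,1),len(p),np.round(np.median(p[:,2]),1)
for n in('top','side'):
    d=load(n); P=cloud(d); Z=P[...,2]; hsv=cv2.cvtColor(d['img'],cv2.COLOR_RGB2HSV).astype(int)
    h,s,v=[hsv[...,i] for i in range(3)]
    def win(x0,x1,y0,y1): return (P[...,0]>x0)&(P[...,0]<x1)&(P[...,1]>y0)&(P[...,1]<y1)
    def at(u,w): return np.round(P[int(w/1.5625),int(u/1.5625)],0)
    px={'top':dict(cup=(374,345),tray=(493,308),bowl=(237,340),holder=(357,300),jar=(252,228),mug=(452,210)),
        'side':dict(cup=(427,350),tray=(422,256),bowl=(373,545),holder=(325,370),jar=(206,460),mug=(292,260))}[n]
    A={k:at(*q) for k,q in px.items()}; print(n,A)
    def near(k,r): return np.hypot(P[...,0]-A[k][0],P[...,1]-A[k][1])<r
    print(' cup rim',circ(P,near('cup',70)&(Z>138)&(Z<152)&(s<70)))
    print(' bowl rim',circ(P,near('bowl',140)&(Z>64)&(Z<76)&(s<90)))
    # holder foot: brown, near z 12
    for k,zl,zh in(('holder',8,16),('holder',20,95)):
        m=near(k,110)&(Z>zl)&(Z<zh)&(h<20)&(s>70)
        q=P[m][:,:2].astype(np.float32); r=cv2.minAreaRect(q); print(' ',k,zl,np.round(r[0],1),np.round(r[1],1),round(r[2],1),len(q))
    m=near('tray',130)&(Z>-3)&(Z<20)&(s<60)&(v<140); m=cv2.morphologyEx(m.astype(np.uint8),cv2.MORPH_OPEN,np.ones((5,5)))>0
    q=P[m][:,:2].astype(np.float32); r=cv2.minAreaRect(q); print('  tray',np.round(r[0],1),np.round(r[1],1),round(r[2],1),len(q),'z',np.median(P[m][:,2]))
    # syringe: light pixels, above 80 mm near holder, not cup
    m=near('holder',140)&(Z>85)&(s<60)
    cup=circ(P,near('cup',70)&(Z>138)&(Z<152)&(s<70))[0]
    m&=np.hypot(P[...,0]-cup[0],P[...,1]-cup[1])>37
    p=P[m]; c=np.median(p,0); 
    if len(p)>5:
        U=np.linalg.svd(p-p.mean(0),full_matrices=False)[2][0]; print('  syr',len(p),p.mean(0).round(1),U.round(3),p.min(0).round(0),p.max(0).round(0))
E
python3 m.py
python3 - <<'E'
from h import *
d=load('top')['img'][160:240,200:280,::-1]; e=load('side')['img'][175:260,190:300,::-1]
cv2.imwrite('pics/crop0.png',np.hstack([cv2.resize(d,(400,400),interpolation=3),cv2.resize(e,(400,400),interpolation=3)]))
E
```

```text
top {'cup': array([440., -47., 129.]), 'tray': array([ 543., -321.,   -4.]), 'bowl': array([482., 278.,   1.]), 'holder': array([567.,  -2.,   7.]), 'jar': array([727., 231.,  85.]), 'mug': array([ 786., -233.,    5.])}
 cup rim (array([472.1, -46.1]), 32.9, 58, np.float64(144.8))
 bowl rim (array([480.6, 275.2]), 90.2, 231, np.float64(69.0))
  holder 8 [600.8 -27.9] [114.7  78.3] 7.0 210
  holder 20 [599.3 -27.5] [109.8  73.2] 8.6 218
  tray [ 536.9 -317.7] [154.  171.9] 25.4 1024 z 4.010824284773889
  syr 96 [541.5 -36.3 115.1] [-0.789 -0.112  0.604] [513. -48.  85.] [579. -22. 141.]
side {'cup': array([466., -15.,  91.]), 'tray': array([ 537., -323.,    4.]), 'bowl': array([482., 271.,   3.]), 'holder': array([636.,  -1.,  10.]), 'jar': array([728., 242.,  85.]), 'mug': array([ 761., -195.,   60.])}
 cup rim (array([472.2, -45.1]), 34.3, 138, np.float64(142.9))
 bowl rim (array([481.9, 274.6]), 90.5, 708, np.float64(68.4))
  holder 8 [601.6 -27. ] [114.1  82.7] 7.6 575
  holder 20 [597.7 -26.7] [78.2 52.7] 9.0 609
  tray [ 539.6 -328.2] [166.6 187.2] 17.4 2009 z 3.242109816858374
  syr 261 [541.1 -32.1 109.3] [ 0.792  0.188 -0.581] [512. -51.  85.] [602. -22. 135.]
```

View pics/crop0.png

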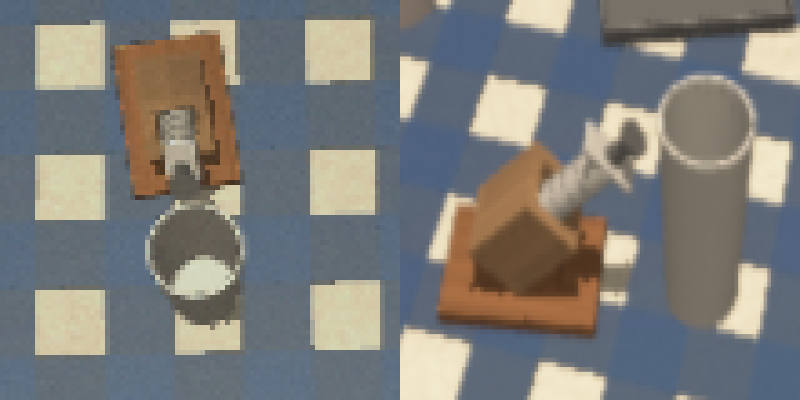

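Crop shows the white syringe leaning in the holder, with the cup (rim centre 472,-45.5 mm) just before its disc. The holder's yaw is about 8°. The barrel should be at about (556.5,-34,93), and the disc edge, cup gap and foot line all agree with that. Tray is at about (539,-321) and bowl at (481,275). Moving over the cup.

play_rows --increments "1 0.016 0.038 0 -1; 1 0.016 0.038 0 -1; 1 0.016 0.038 0 -1; 1 0.016 0.038 0 -1; 1 0.016 0.038 0 -1; 1 0.016 0.038 0 -1; 1 0.016 0.038 0 -1; 1 0.016 0.038 0 -1; 1 0.016 0.038 0 -1; 1 0.016 0.038 0 -1; 1 0.016 0.038 0 -1; 1 0.016 0.038 0 -1; 1 0.016 0.038 0 -1; 1 0.019 0.035 0 -2; 1 0 0 0 0; 1 0 0 0 0"

```text
t: 1.7
ee_pos: [471.8, -45.3, 222.3]
orientation: [3.133, 0.226, -0.002]
ft_force: [0.1, 0.0, 0.3]
width: 87.9
```

```bash
cat > st.py <<'E'
from h import *
o=ctrl.get_obs(); M=R.from_rotvec(o['orientation']).as_matrix()
print(round(o['t'],2),'tcp',o['ee_pos'].round(1),'xdir deg',np.degrees(np.arctan2(M[1,0],M[0,0])).round(2),'F',o['ft_force'].round(1),'w',round(o['width'],1))
E
python3 st.py
```

```text
1.7 tcp [471.8 -45.3 222.3] xdir deg 8.24 F [0.1 0.  0.3] w 87.9
```

play_rows --increments "1 0 0 -0.03 0; 1 0 0 -0.03 0; 1 0 0 -0.02 0; 1 0 0 -0.02 0; 1 0 0 -0.015 0; 1 0 0 -0.012 0; 1 0 0 0 0; 0 0 0 0 0; 0 0 0 0 0; 0 0 0 0 0; 0 0 0 0 0; 0 0 0 0 0; 0 0 0 0 0; 0 0 0 0 0; 0 0 0 0 0"

```text
t: 3.2
ee_pos: [472.8, -46.1, 96.4]
orientation: [3.133, 0.222, 0.003]
ft_force: [0.0, -1.4, 6.9]
width: 65.5
```

play_rows --increments "0 0 0 0.005 0; 0 -0.002 0 0.01 0; 0 -0.005 0 0.02 0; 0 -0.005 0 0.02 0; 0 -0.005 0 0.02 0; 0 0 0 0.02 0; 0 0 0 0 0; 0 0 0 0 0"

```text
t: 4.0
ee_pos: [454.9, -45.9, 190.9]
orientation: [3.134, 0.221, 0.001]
ft_force: [-0.1, 0.8, -0.6]
width: 65.7
```

```bash
python3 - <<'E'
from h import *
import st
d=grab('side'); grab('top')
cv2.imwrite('pics/s1.png',cv2.resize(d['img'][:,:,::-1][100:300,150:400],(750,600)))
E
```

```text
4.0 tcp [454.9 -45.9 190.9] xdir deg 8.08 F [-0.1  0.8 -0.6] w 65.7
```

View pics/s1.png

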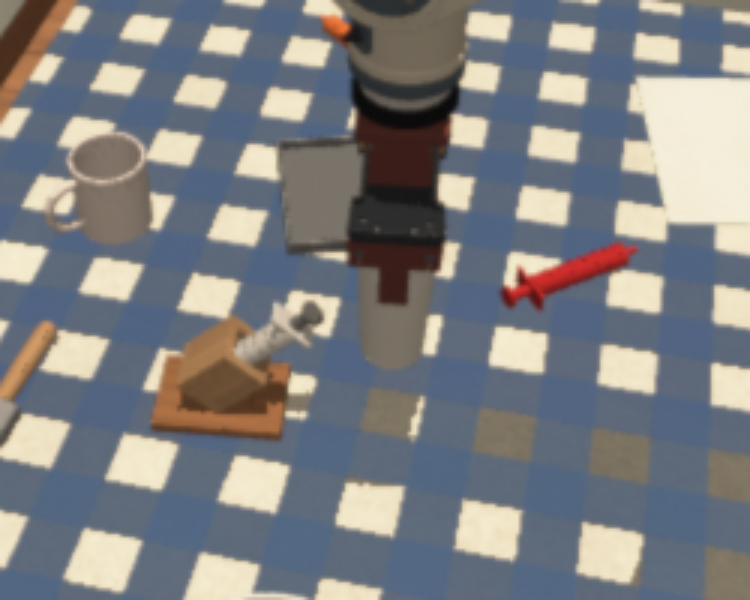

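Cup held upright at (395,310) in the picture; syringe still in its holder. Carrying the cup to the tray.

play_rows --increments "0 0.006 -0.02 0 0; 0 0.008 -0.025 0 0; 0 0.008 -0.025 0 0; 0 0.008 -0.025 0 0; 0 0.008 -0.025 0 0; 0 0.008 -0.025 0 0; 0 0.008 -0.025 0 0; 0 0.008 -0.025 0 0; 0 0.008 -0.025 0 0; 0 0.008 -0.025 0 0; 0 0.004 -0.02 0 0; 0 0.002 -0.01 0 0; 0 0 0 0 0; 0 0 0 -0.02 0; 0 0 0 -0.02 0; 0 0 0 -0.02 0; 0 0 0 -0.015 0; 0 0 0 -0.008 0; 0 0 0 0 0; 0 0 0 0 0"

```text
t: 6.1
ee_pos: [539.3, -320.9, 108.2]
orientation: [3.133, 0.222, 0.001]
ft_force: [-0.6, -0.8, -0.2]
width: 65.6
```

play_rows --increments "0 0 0 -0.002 0; 0 0 0 -0.002 0; 0 0 0 -0.001 0; 0 0 0 0 0; 0 0 0 0 0"

```text
t: 6.6
ee_pos: [539.0, -321.0, 102.8]
orientation: [3.134, 0.221, 0.0]
ft_force: [0.4, -1.1, -0.1]
width: 66.0
```

```bash
python3 - <<'E'
from h import *
import st
d=grab('side')
cv2.imwrite('pics/s2.png',cv2.resize(d['img'][:,:,::-1][80:280,150:400],(750,600)))
E
```

```text
6.6 tcp [ 539.  -321.   102.8] xdir deg 8.07 F [ 0.4 -1.1 -0.1] w 66.0
```

View pics/s2.png

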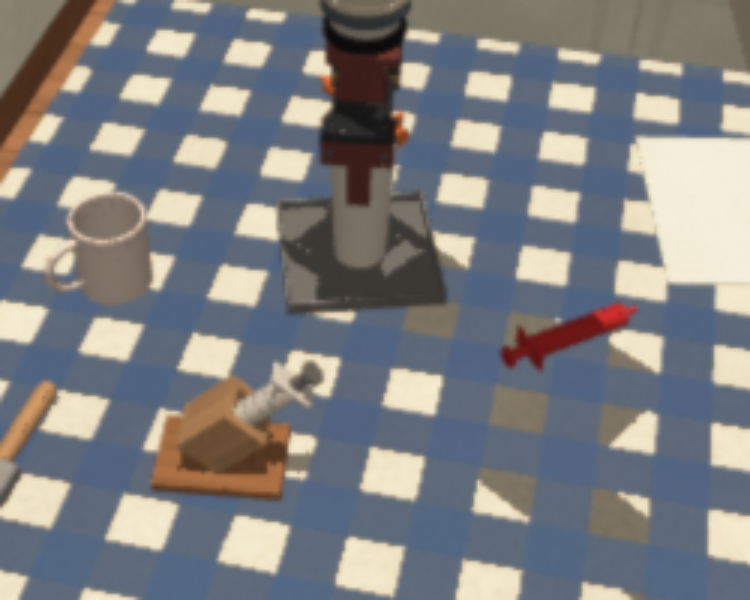

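Cup over the tray centre at (360,250), nearly touching. Lowering slowly to contact.

play_rows --increments "0 0 0 -0.001 0; 0 0 0 -0.001 0; 0 0 0 0 0"

```text
t: 6.95
ee_pos: [538.9, -321.0, 100.5]
orientation: [-3.134, -0.221, 0.0]
ft_force: [-0.1, -0.3, -1.5]
width: 65.7
```

play_rows --increments "0 0 0 -0.001 0; 0 0 0 -0.001 0; 0 0 0 0 0"

```text
t: 7.25
ee_pos: [539.8, -321.2, 100.3]
orientation: [3.133, 0.221, 0.003]
ft_force: [-2.1, 1.5, 10.5]
width: 65.9
```

Contact. Releasing and rising.

play_rows --increments "0.5 0 0 0.001 0; 0.8 0 0 0 0; 1 0 0 0 0; 1 0 0 0 0; 1 0 0 0 0; 1 0 0 0 0; 1 0 0 0 0; 1 0 0 0.01 0; 1 0 0 0.02 0; 1 0 0 0.03 0; 1 0 0 0.03 0; 1 0 0 0.03 0; 1 0 0 0.01 0; 1 0 0 0 0"

```text
t: 8.65
ee_pos: [539.8, -321.5, 231.6]
orientation: [3.132, 0.221, 0.005]
ft_force: [-0.3, 1.1, 0.1]
width: 87.7
```

```bash
python3 - <<'E'
from h import *
import st
for n in('side','top'):
    d=grab(n);P=cloud(d);Z=P[...,2];hsv=cv2.cvtColor(d['img'],cv2.COLOR_RGB2HSV)
    def w(x,y,r): return np.hypot(P[...,0]-x,P[...,1]-y)<r
    m=w(539,-321,60)&(Z>130)&(Z<155); q=P[m]
    if len(q)>5: print(n,'cup rim',np.round(cv2.minEnclosingCircle(q[:,:2].astype(np.float32))[0],1),len(q),np.percentile(q[:,2],[5,95]).round(1))
    if n=='side':
        m=w(535,-37,45)&(Z>98)&(hsv[...,1]<60); q=P[m]; 
        ax=np.array([np.cos(np.radians(8)),np.sin(np.radians(8))]); la=np.array([-ax[1],ax[0]])
        r=q[:,:2]-[556.5,-33.8]; print('syr along',np.percentile(r@ax,[1,50,99]).round(1),'lat',np.percentile(r@la,[1,50,99]).round(1),'z',np.percentile(q[:,2],[1,99]).round(1),len(q))
        # distance from the 45deg axis, perpendicular in plane
        s=(-(r@ax)+(q[:,2]-93))/2**.5; dd=((r@ax)+(q[:,2]-93))/2**.5
        k=s<20; print('barrel part perp',np.percentile(dd[k],[2,50,98]).round(1),'lat',np.percentile((r@la)[k],[2,50,98]).round(1),'s max',np.percentile(s,99).round(1))
cv2.imwrite('pics/s3.png',cv2.resize(load('side')['img'][:,:,::-1][80:280,150:400],(750,600)))
E
```

```text
8.65 tcp [ 539.8 -321.5  231.6] xdir deg 8.08 F [-0.3  1.1  0.1] w 87.7
side cup rim [ 539.6 -319.9] 235 [131.2 149.3]
syr along [-44.1 -19.4   5.5] lat [-10.5   3.7  12.1] z [ 99.  132.9] 188
barrel part perp [-8.3  5.5 10.2] lat [-2.7  6.4 10.9] s max 52.2
```

View pics/s3.png

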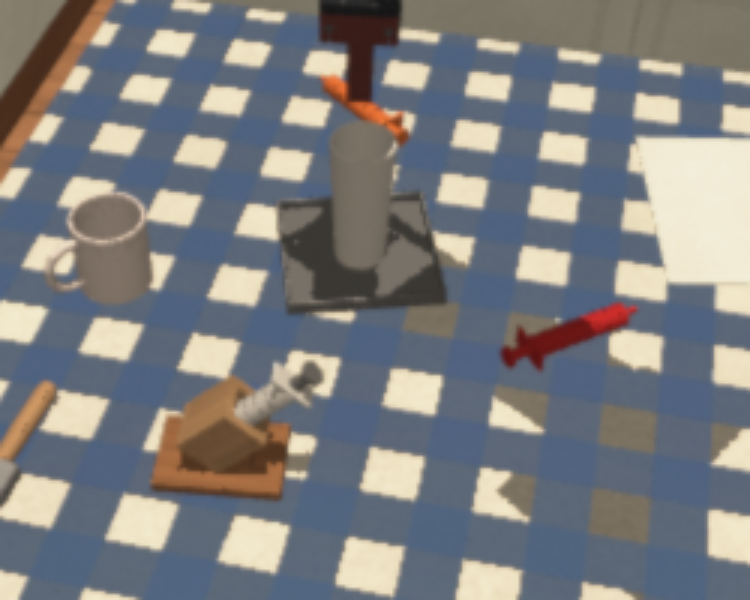

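Cup stands upright on the tray at (360,195), released. The syringe is unmoved and its measured position agrees with the estimate. Moving over the barrel.

play_rows --increments "1 0.001 0.014 0 0; 1 0.001 0.025 0 0; 1 0.001 0.025 0 0; 1 0.001 0.025 0 0; 1 0.001 0.025 0 0; 1 0.002 0.025 0 0; 1 0.002 0.025 0 0; 1 0.002 0.025 0 0; 1 0.002 0.025 0 0; 1 0.002 0.025 0 0; 1 0.001 0.025 0 0; 1 0.001 0.014 0 0; 1 0 0.01 0 0; 1 0 0 0 0; 1 0 0 -0.03 0; 1 0 0 -0.03 0; 1 0 0 -0.02 0; 1 0 0 -0.02 0; 1 0 0 0 0; 1 0 0 0 0"

```text
t: 10.75
ee_pos: [556.0, -33.6, 129.7]
orientation: [-3.134, -0.22, 0.001]
ft_force: [0.5, 0.3, 0.4]
width: 87.7
```

play_rows --increments "1 0 0 -0.02 0; 1 0 0 -0.02 0; 1 0 0 -0.01 0; 1 0 0 -0.005 0; 1 0 0 0 0; 0 0 0 0 0; 0 0 0 0 0; 0 0 0 0 0; 0 0 0 0 0; 0 0 0 0 0; 0 0 0 0 0; 0 0 0 0 0; 0 0 0 0 0; 0 0 0 0 0; 0 0 0 0 0; 0 0 0 0 0"

```text
t: 12.35
ee_pos: [556.0, -33.3, 74.6]
orientation: [3.133, 0.221, -0.0]
ft_force: [0.3, -4.4, -2.1]
width: 23.7
```

```bash
python3 - <<'E'
from h import *
import st
d=grab('side'); a=cv2.resize(d['img'][:,:,::-1][150:290,170:310],(400,400))
e=grab('wrist'); b=cv2.resize(e['img'][:,:,::-1],(400,300)); b=cv2.copyMakeBorder(b,0,100,0,0,0)
cv2.imwrite('pics/s4.png',np.hstack([a,b]))
E
```

```text
12.35 tcp [556.  -33.3  74.6] xdir deg 8.07 F [ 0.3 -4.4 -2.1] w 23.7
```

View pics/s4.png

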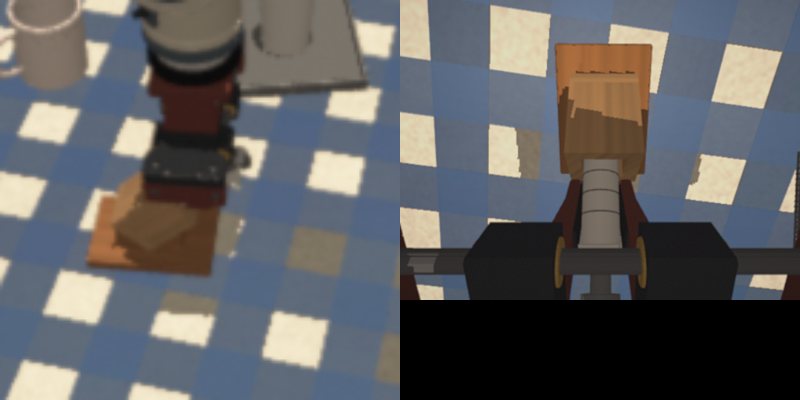

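Barrel gripped (23.7 mm); wrist view shows it centred between the pads at (600,205). The tool stays vertical, so I draw the syringe until about 7 mm of nozzle is still inside. Then I turn it upright in the grip by levering the nozzle on the fixed pocket's edge.

play_rows --increments "0 -0.0056 -0.0008 0.0057 0; 0 -0.0056 -0.0008 0.0057 0; 0 -0.0056 -0.0008 0.0057 0; 0 -0.0056 -0.0008 0.0057 0; 0 -0.0056 -0.0008 0.0057 0; 0 -0.0056 -0.0008 0.0057 0; 0 -0.0056 -0.0008 0.0057 0; 0 -0.0056 -0.0008 0.0057 0; 0 0 0 0 0; 0 0 0 0 0"

```text
t: 13.45
ee_pos: [511.0, -39.1, 120.4]
orientation: [-3.133, -0.221, 0.0]
ft_force: [0.3, -0.2, -0.6]
width: 23.7
```

```bash
cat > v.py <<'E'
from h import *
import st,sys
d=grab('side'); a=cv2.resize(d['img'][:,:,::-1][110:250,180:320],(400,400),interpolation=3)
e=grab('wrist'); b=cv2.resize(e['img'][:,:,::-1],(400,300)); b=cv2.copyMakeBorder(b,0,100,0,0,0)
cv2.imwrite(sys.argv[1],np.hstack([a,b]))
E
python3 v.py pics/s5.png
```

```text
13.45 tcp [511.  -39.1 120.4] xdir deg 8.08 F [ 0.3 -0.2 -0.6] w 23.7
```

View pics/s5.png

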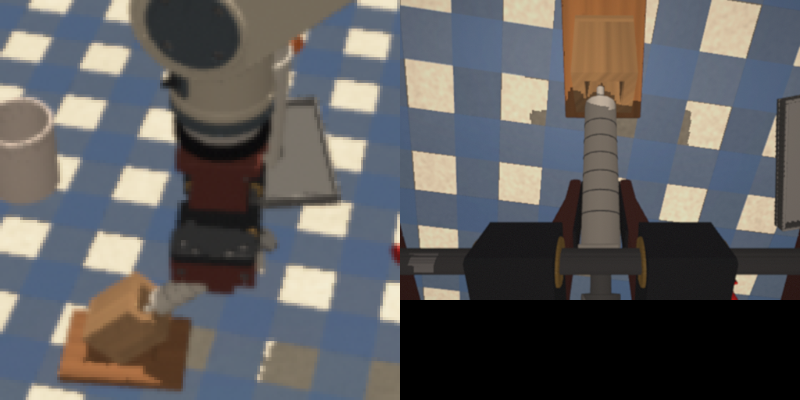

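Wrist view: the syringe is drawn out with the nozzle tip at (600,90), still just in the mouth. Starting the tilt.

play_rows --increments "0 0.0039 0.0005 0.0039 0; 0 0.0038 0.0005 0.0039 0; 0 0 0 0 0; 0 0.0056 0.0008 0.0056 0; 0 0.006 0.0009 0.005 0; 0 0.0065 0.0009 0.0045 0; 0 0.0068 0.001 0.004 0; 0 0 0 0 0; 0 0 0 0 0"

```text
t: 14.45
ee_pos: [544.6, -34.7, 147.6]
orientation: [3.134, 0.221, 0.003]
ft_force: [-0.5, 0.2, -1.3]
width: 23.3
```

```bash
python3 v.py pics/s6.png
```

```text
14.45 tcp [544.6 -34.7 147.6] xdir deg 8.08 F [-0.5  0.2 -1.3] w 23.3
```

View pics/s6.png

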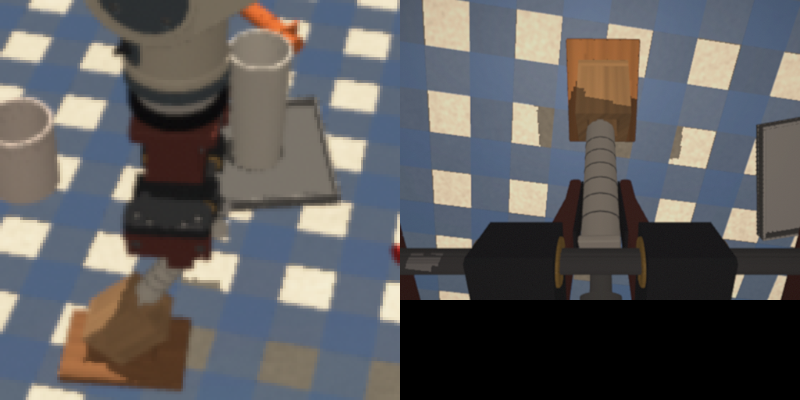

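The syringe is pivoting in the grip with little force; it appears steeper in both views, with the nozzle end at (600,125) in the wrist view. Continuing.

play_rows --increments "0 0.0072 0.001 0.0033 0; 0 0.0074 0.001 0.0026 0; 0 0.0076 0.001 0.0025 0; 0 0.0078 0.0011 0.002 0; 0 0.0078 0.0011 0.0016 0; 0 0 0 0 0; 0 0 0 0 0"

```text
t: 15.25
ee_pos: [583.0, -29.5, 159.6]
orientation: [3.134, 0.221, 0.004]
ft_force: [-0.7, -0.1, -0.4]
width: 21.6
```

```bash
cat > tilt.py <<'E'
from h import *
import st
o=ctrl.get_obs(); T=o['ee_pos']; M=R.from_rotvec(o['orientation']).as_matrix()
d=grab('side'); P=cloud(d); hsv=cv2.cvtColor(d['img'],cv2.COLOR_RGB2HSV)
r=(P-T)@M   # tool frame: x along holder x, z down
m=(np.abs(r[...,0])<60)&(np.abs(r[...,1])<16)&(r[...,2]>2)&(r[...,2]<85)&(hsv[...,1]<55)&(hsv[...,2]>80)
q=r[m]; print('n',len(q))
for a in range(2,85,10):
    k=(q[:,2]>=a)&(q[:,2]<a+10)
    if k.sum()>2: print(a,k.sum(),'x min/med/max',np.percentile(q[k,0],[3,50,97]).round(1),'y',np.median(q[k,1]).round(1))
E
python3 tilt.py; python3 v.py pics/s7.png
```

```text
15.25 tcp [583.  -29.5 159.6] xdir deg 8.08 F [-0.7 -0.1 -0.4] w 21.6
n 138
2 16 x min/med/max [-23.2 -18.   -9.4] y -10.5
12 23 x min/med/max [-20.7 -12.   -1.6] y -10.8
22 25 x min/med/max [-20.4  -9.2   2.5] y -10.7
32 28 x min/med/max [-19.7  -9.6   2.5] y -11.2
42 20 x min/med/max [-18.3 -10.4  -1.5] y -11.4
52 22 x min/med/max [-17.7  -7.6   0.2] y -11.3
62 3 x min/med/max [-13.9  -9.4  -7.5] y -9.8
15.3 tcp [582.5 -29.5 159.6] xdir deg 8.08 F [ 0.7 -0.3 -1. ] w 21.3
```

View pics/s7.png

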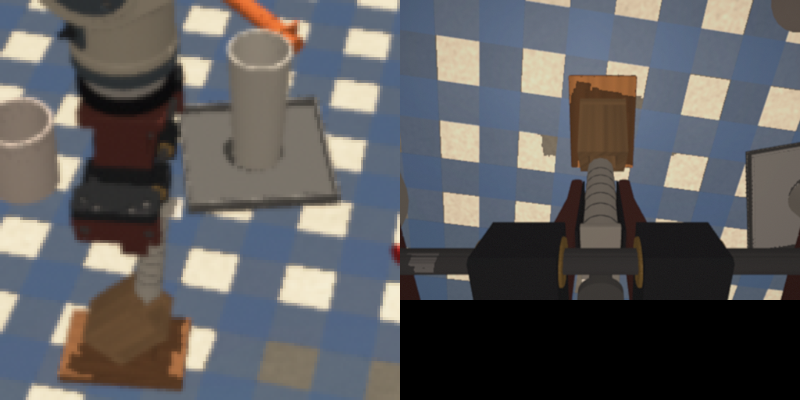

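The syringe is now nearly upright, leaning about 4°. But the width fell to 21.3 mm and the barrel axis sits about 12 mm behind the pad centre, so it slipped toward the pad edge. I'll check whether the grip is steady before choosing.

play_rows --increments "0 -0.001 0 0 0"

```text
t: 15.5
ee_pos: [580.8, -29.6, 159.4]
orientation: [3.134, 0.221, 0.001]
ft_force: [0.2, -0.4, -0.7]
width: 21.7
```

```bash
python3 tilt.py
```

```text
15.5 tcp [580.8 -29.6 159.4] xdir deg 8.07 F [ 0.2 -0.4 -0.7] w 21.7
n 141
2 19 x min/med/max [-23.3 -16.7  -6.2] y -11.4
12 21 x min/med/max [-20.9 -12.   -1.9] y -11.4
22 30 x min/med/max [-20.5  -9.3   2. ] y -9.8
32 23 x min/med/max [-18.8  -8.3   1.7] y -9.2
42 23 x min/med/max [-19.5 -11.   -0.5] y -10.7
52 19 x min/med/max [-17.2  -8.   -0.1] y -10.9
62 5 x min/med/max [-14.1  -7.7  -2.3] y -12.1
```

The grip is steady: width unchanged at about 21.5 mm within noise, and the lean is still about 4°. Lifting gently straight up and checking again.

play_rows --increments "0 -0.001 0 0.002 0; 0 0 0 0.004 0; 0 0 0 0.006 0; 0 0 0 0.008 0; 0 0 0 0.01 0; 0 0 0 0.01 0; 0 0 0 0.01 0; 0 0 0 0.01 0; 0 0 0 0.006 0; 0 0 0 0.003 0; 0 0 0 0 0; 0 0 0 0 0"

```text
t: 16.75
ee_pos: [579.4, -29.5, 227.9]
orientation: [-3.134, -0.221, 0.001]
ft_force: [0.2, 0.3, -1.4]
width: 21.6
```

```bash
sed -i 's/<85)/<105)/; s/range(2,85/range(2,105/' tilt.py; python3 tilt.py; python3 v.py pics/s8.png
```

```text
16.75 tcp [579.4 -29.5 227.9] xdir deg 8.08 F [ 0.2  0.3 -1.4] w 21.6
n 178
2 19 x min/med/max [-22.2 -15.8  -8. ] y -11.2
12 28 x min/med/max [-21.7 -11.2  -1.2] y -10.3
22 34 x min/med/max [-21.3 -11.7   2.5] y -9.9
32 29 x min/med/max [-19.   -9.9   3. ] y -10.5
42 33 x min/med/max [-18.5  -7.4   2.9] y -11.0
52 26 x min/med/max [-17.7  -6.8   3.4] y -10.6
62 4 x min/med/max [-16.9 -12.3  -7. ] y -9.7
72 5 x min/med/max [-7.4 -4.7 -2.1] y -2.6
16.8 tcp [579.3 -29.5 227.7] xdir deg 8.08 F [ 0.3 -0.4 -0.3] w 21.7
```

View pics/s8.png

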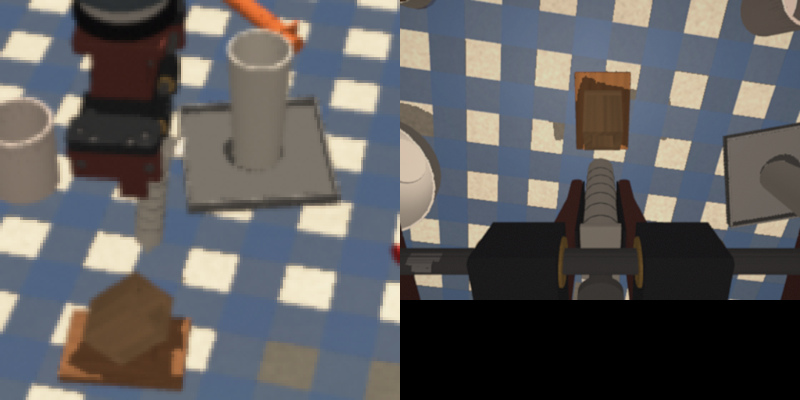

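The syringe hangs free of the holder at (150,210), leaning about 0.1 rad, with the tip about 150 mm up and width steady at 21.6 mm. Carrying it smoothly to the bowl.

play_rows --increments "0 -0.002 0.006 0 0; 0 -0.003 0.01 0 0; 0 -0.004 0.014 0 0; 0 -0.0055 0.018 0 0; 0 -0.0055 0.018 0 0; 0 -0.0055 0.018 0 0; 0 -0.0055 0.018 0 0; 0 -0.0055 0.018 0 0; 0 -0.0055 0.018 0 0; 0 -0.0055 0.018 0 0; 0 -0.0055 0.018 0 0; 0 -0.0055 0.018 0 0; 0 -0.0055 0.018 0 0; 0 -0.0055 0.018 0 0; 0 -0.0055 0.018 0 0; 0 -0.0055 0.018 0 0; 0 -0.005 0.016 0 0; 0 -0.004 0.012 0 0; 0 -0.003 0.008 0 0; 0 -0.0015 0.005 0 0"

```text
t: 18.9
ee_pos: [485.0, 276.2, 228.2]
orientation: [3.134, 0.223, -0.0]
ft_force: [0.8, 0.1, -0.7]
width: 21.9
```

play_rows --increments "0 0 0 0 0; 0 0 0 0 0; 0 0 0 0 0"

```text
t: 19.2
ee_pos: [485.8, 274.9, 228.2]
orientation: [3.134, 0.22, -0.0]
ft_force: [-0.5, 0.1, -0.1]
width: 21.4
```

```bash
python3 tilt.py; python3 - <<'E'
from h import *
d=load('side'); a=cv2.resize(d['img'][:,:,::-1],(800,600)); cv2.imwrite('pics/s9.png',a)
P=cloud(d); Z=P[...,2]
hsv=cv2.cvtColor(d['img'],cv2.COLOR_RGB2HSV)
m=(np.hypot(P[...,0]-481,P[...,1]-275)<140)&(Z>64)&(Z<76)&(hsv[...,1]<90)
print('bowl',cv2.minEnclosingCircle(P[m][:,:2].astype(np.float32)))
m=(np.hypot(P[...,0]-539,P[...,1]+320)<60)&(Z>140)&(Z<155)
print('cup',cv2.minEnclosingCircle(P[m][:,:2].astype(np.float32)))
m=(np.hypot(P[...,0]-481,P[...,1]-275)<60)&(Z>125)&(Z<170)
for z in range(125,210,8):
    k=(np.hypot(P[...,0]-481,P[...,1]-275)<60)&(Z>z)&(Z<z+8)
    if k.sum()>2: print(z,k.sum(),np.percentile(P[k],3,0)[:2].round(1),np.percentile(P[k],97,0)[:2].round(1))
E
```

```text
19.2 tcp [485.8 274.9 228.2] xdir deg 8.04 F [-0.5  0.1 -0.1] w 21.4
n 16
52 8 x min/med/max [-12.7  -6.9  -0.4] y -12.0
62 5 x min/med/max [-11.   -3.7   2. ] y -10.8
bowl ((480.5760192871094, 274.28369140625), 89.8288803100586)
cup ((0.0, 0.0), 0.0)
157 3 [473.2 284.4] [484.  285.3]
165 13 [471.9 283.6] [485.8 287.3]
```

View pics/s9.png

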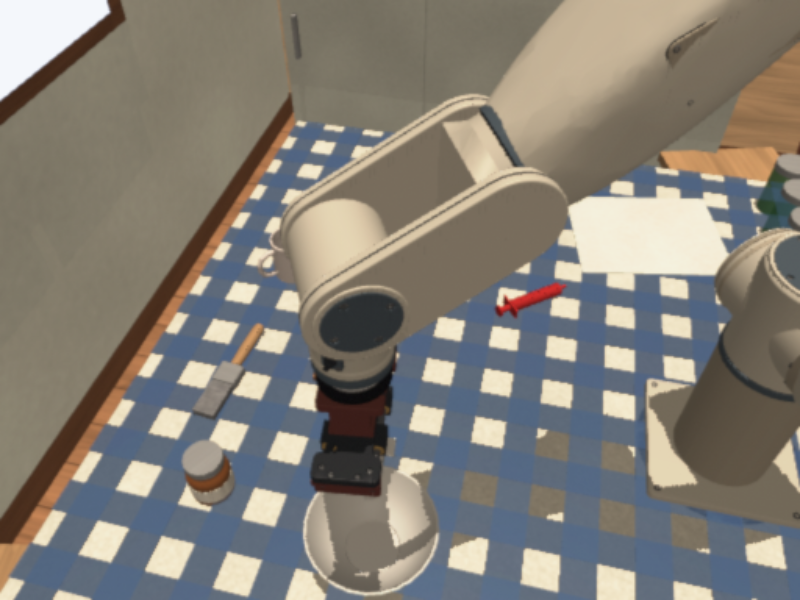

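The gripper hangs over the bowl (centre 372,530) and hides most of the syringe. The visible end lies at x 472-486, as expected. The bowl is unmoved at (480.6,274.3). One last numeric check of the cup and grip, then I hand in.

```bash
python3 - <<'E'
from h import *
a=load('wrist')['img'][205:290,220:300].astype(int)
d=grab('top'); P=cloud(d); Z=P[...,2]
m=(np.hypot(P[...,0]-539,P[...,1]+320)<60)&(Z>140)&(Z<156)
print('cup top view',m.sum(),cv2.minEnclosingCircle(P[m][:,:2].astype(np.float32)) if m.any() else '')
b=grab('wrist')['img'][205:290,220:300].astype(int)
print('wrist diff near syringe',np.abs(a-b).mean())
import st
P=cloud(load('wrist')); m=(abs(P[...,0]-481)<30)&(abs(P[...,1]-275)<16)&(P[...,2]>135)&(P[...,2]<235)
q=P[m]
for z in range(135,235,15):
    k=(q[:,2]>z)&(q[:,2]<=z+15)
    if k.sum()>5: print(z,k.sum(),np.percentile(q[k],[2,50,98],0)[:,:2].round(1).tolist())
E
```

```text
cup top view 69 ((538.3572998046875, -320.82415771484375), 33.247528076171875)
wrist diff near syringe 10.772990196078432
19.35 tcp [485.8 275.  228.2] xdir deg 8.04 F [ 0.1 -0.1 -0.6] w 21.6
165 271 [[479.2, 261.5], [488.3, 274.1], [490.5, 283.7]]
180 345 [[478.2, 261.3], [487.1, 273.3], [489.4, 283.6]]
195 420 [[477.7, 261.2], [485.8, 273.7], [488.0, 283.4]]
210 519 [[476.2, 261.1], [484.4, 273.4], [486.7, 283.1]]
225 554 [[477.6, 260.4], [484.0, 273.3], [498.9, 289.8]]
```

```bash
python3 -c "
from workcell import ctrl; print(ctrl.close_job())"
```

```text
the job is handed in; nothing more can be done
None
```

The cup stands released on the tray, and the syringe is held nozzle down over the middle of the bowl. I handed the job in at about 19.4 s; the hand-in reports no verdict.

To get the syringe upright, I drew it almost out of its holder. I then turned it in the grip by pushing the nozzle end against the fixed holder, because the gripper can only point straight down.

**What the last checks showed:**
- **Syringe:** it leans about 0.085 rad from vertical (limit 0.2). The tip is estimated within a few mm of the bowl's centre line and about 150 mm above the table.
- **Cup:** its rim centre is at (538, -321) mm, within a few mm of my estimate of the tray centre.
- **Bowl:** it is within about 1 mm of where it started. I did not re-measure the jar, mug and brush; nothing came near them.

**What did not go as planned:**
- **Off-centre grip:** the barrel slipped about 12 mm toward one edge of the pads while it was being turned. The pads read 21.6 mm apart on a 24 mm barrel. That reading stayed steady within noise while I lifted and carried it, so I did not grip it again.
- **Weak final view:** in the side view the gripper hid most of the syringe. The final lean comes from the wrist camera's range data. The tip position is worked out from that and an earlier side view.

I viewed 12 pictures, two past the budget of 10.

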